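# Unfold the crank of the blue cable coiler and bring its drum to the start mark

### The arm

A 6-joint arm with a two-finger parallel gripper is mounted at the origin on the work surface. World frame = base frame: x ahead of the robot, y to its left, z up, the work surface at z = 0. Lengths are in mm, angles in rad, forces in N, time in s.
With the tool pointing down it reaches from about 325 to 900 mm from the base axis. Payload 3.5 kg.
Tool frame: the origin (TCP) lies at the very end of the fingers, on their centre line; the grasp point (between the pads) lies 19 mm behind it; z points along the fingers, y is the line along which they close (so a half turn about z gives the same grasp; the last joint's range is limited). The gripper opens to 85 mm and grips with 20 to 120 N. Pads are 22 mm wide; open, the fingers measure 114 mm over their backs; the gripper's body (76 mm by 85 mm) begins 54 mm behind the grasp point. The pads swing forward as they close: fully open they stand 13 mm farther back than shut.
Start: joints at [-1.335, 0.276, -0.026, 1.268, 0, 1.467], TCP at [207.71, -589.473, 231.313] pointing down, gripper open.
Joint ranges: [-3.12, 3.12], [-0.85, 1.88], [-1.08, 1.24], [-1.95, 2.15], [-1.57, 1.53], [-3.14, 3.14]. Speed limits (rad/s): [2.57, 2.57, 3.14, 3.14, 3.14, 3.14].

### API

Orientations are given as a rotation vector (axis times angle).
In Python, from cell import telemetry, grab_frame, calibration, job, models gives the robot as it stands.
- The arm moves only by the tool step_arm, never from a script. Its argument "increments" is a list that holds one entry, the list of rows, each a list of 7 numbers: the shift along the tool's x, y, z each as a share of 200 mm, from -1 to 1, then the turn, a rotation vector about the tool's x, y, z each as a share of 180 degrees, from -1 to 1, then the opening, from -1 (shut) to 1 (fully open). A call has exactly 5 rows; each row is the pose to reach, as a shift and turn from the pose commanded when the call began, along the tool's axes at that moment, turning the shorter way round; what a row does not reach only later rows make up. A row lasts 1/8 s, in which the tool goes at most 62.5 mm and 10.7 degrees, less where a joint would pass 70% of its speed; a pose out of reach is approached as far as the arm can. A call with a number of a shift or a turn outside -1 to 1 is refused whole. A call with a gripper value outside its range is refused whole. The fingers move at their own pace and stop on an object; "force" is the grip in N (left out, the last holds). Time passes only in rows, so rows that repeat a pose let the fingers close, or fill a call up. It gives the time, the measured TCP pose, the force, the opening and the grip force at its end, in the units of the state.
- telemetry.sense(): the state, without advancing time (a new reading comes with each control period).
- grab_frame(name): name is "side" or "top"; returns the picture (480x640x3 uint8, red, green, blue); there is no depth.
- calibration(name): a dict with "intrinsics" (3x3 intrinsics, pixels), "position" and "attitude" of the camera in the world. Camera axes: x right, y down, z forward; pixel columns grow to the right and rows downward; lengths in mm; the calibration is good to about 2 mm. A picture is of the moment at which its call begins. calibration takes no time and is no camera call.
- job.sign_off(): hands the job in; it is judged then, once.
Trained networks look in the newest picture that a camera, given by its name, has taken for a name from the list of things; names that differ only in an ending like _2 or _b are one class to them, and where a whole thing is asked for, a point or a joint stands for the part that bears it (a point fixed in the world has none). Each returns a list of dicts, best first, with "p" (0 to 1); they miss things now and then, are a little off and sometimes report something else, mostly with a low value. They report only what shows in the picture. A call takes as long as a camera call. They do not tell look-alikes from the thing itself.
- models.trace(camera, query): "region" (480x640 bool, what is visible of it) and "rect" ([left, top, right, bottom] in pixels, round what is visible of it).
The state is a dict: "t": time; "joints": joint angles; "joint_velocities": joint speeds; "joint_torque": joint torques, N m; "tcp_pos": TCP position; "tool_rot": TCP orientation; "ft_force": force on the tool from outside, world axes, zero at the start; "torque": the same for the moment, N m; "grip_width": opening from 0.0 (shut) to 1.0 (fully open); "grip_force": force on a finger pad.
Only numpy, scipy, OpenCV 4.12 (cv2) and the standard library are available. Lean on these libraries where they do the work, as an engineer would, in place of code of your own. Each camera call takes 0.05 s, during which the arm holds its last target. There are 200 camera calls.

### The job

Get the blue cable coiler ready for the next cable: fold its crank handle with the red ball knob out until it stands fully upright, and then crank the drum anticlockwise (seen from above) until the white line on top of the drum points at the orange post on the coiler's base. Leave the handle standing and let go; do not touch the grey coiler.

Things in the scene. Friction and masses are not known exactly. Their poses are not given: they have to be found in the camera images.
- blue_handle (a joint): Fold angle (rad) of the blue coiler's crank handle: 0 = folded flat, level, its ball over the drum's centre; 1.571 = upright, at its stop. Starts at 0 to 0.3. The hinge pin is level, on the drum's top opposite the white line, 62 mm from the drum's axis, 24 mm above the top face (100 mm above the bench). Stiff (0.08 N m): it stays where it is left.
- blue_drum (a joint): Turn (rad) of the blue drum about its vertical axis, growing anticlockwise from above; 0 = white line at the orange post. Starts at -1.6 to -0.9. Stays where left (0.2 N m), no stops nearby. Drum: blue spool, 156 mm diameter, flat top 76 mm above the bench (4 mm cap at its centre), on a fixed grey base 176 mm across; the orange post stands just outside the drum, as high as its top.
- blue_ball (a point): Centre of the red ball knob, 28 mm in diameter, at the free end of the blue coiler's handle, 60 mm from the hinge pin; it spins on the handle, a steel rod of 11 mm. Folded, the centre is 24 mm above the drum's top. Axes: x from hinge to ball (folded: level, from the hinge towards the drum's axis), y along the level hinge pin, z up when folded, level and outward when upright.
- grey: The other coiler, of the same shape and size with a grey drum and a black ball knob; not to be touched. Origin under the centre of its base on the bench, z up, x towards its own orange post.
Not all that is in view belongs to the job. Of the things that look like the part that bears blue_handle, the largest one is meant.

How it is judged (in metres and radians):
On the way, in this order (a step that is already met when the one before it is completed fails the run):
1. the blue coiler's handle is unfolded upright (within 10 degrees) (value of joint blue_handle above 1.395 rad), for 0.1 s.
2. the drum has been cranked until its white line points at the orange post (within 12 degrees) (value of joint blue_drum between -0.21 and 0.21 rad and value of joint blue_handle above 1.3 rad), for 0.1 s.
At the end, for the whole second after the job is handed in: The blue coiler's handle stands upright within 10 degrees (joint above 1.395 rad), the white line of its drum points at the orange post within 12 degrees (0.21 rad) either way, and the drum is at rest (value of joint blue_handle above 1.395 rad and value of joint blue_drum between -0.21 and 0.21 rad and velocity of joint blue_drum between -0.05 and 0.05 rad/s); the robot touches nothing.
It fails at once if the robot touches the grey coiler with more than 2 N (contact force between any of the fingers, the arm and grey above 2 N).
It also fails if it takes over 37 s, if anything falls off the work surface, if the arm or the gripper's body presses on something with over 40 N, if the wrist force passes 120 N, or if a joint passes its speed limit or range.

## Working session

There is one attempt and no reset: what is moved stays moved. The work goes in short steps, Python scripts to look and compute and a tool call to move; the robot and the scene stay as the last step left them, time stands still between calls to the robot, and variables do not carry over. Pictures are saved under pics/ and viewed, at most 10 in all, crops included, and the job is handed in when it is done.

Besides the shell and the picture viewer there is one more tool, called after "Request:" as name(argument=value, ...), one argument or row to a line, values as JSON. step_arm: Moves the arm, as the interface text tells. Its arguments: {"type":"object","properties":{"increments":{"type":"array"},"force":{"type":"number"}},"required":["increments"]}

```bash
mkdir -p pics; python3 - <<'E'
from cell import telemetry, grab_frame, calibration, models
import cv2,numpy as np
np.set_printoptions(suppress=True,precision=4)
for c in("top","side"):
    f=grab_frame(c); cv2.imwrite(f"pics/{c}1.png",f[:,:,::-1])
    k=calibration(c); print(c,k)
    for q in("blue_handle","blue_drum","blue_ball","grey"):
        print(q,[(d["rect"],round(d["p"],2),int(d["region"].sum())) for d in models.trace(c,q)])
print(telemetry.sense())
E
```

```text
top {'intrinsics': array([[525.0775,   0.    , 318.1265],
       [  0.    , 525.0775, 242.803 ],
       [  0.    ,   0.    ,   1.    ]]), 'position': array([ 422.5257,   79.2771, 1149.4532]), 'attitude': array([-2.2202,  2.1884, -0.0684])}
blue_handle []
blue_drum [([216.6, 152.1, 291.0, 228.2], 0.94, 4687), ([242.2, 276.9, 296.3, 330.6], 0.66, 2165), ([128.2, 175.8, 183.3, 227.3], 0.57, 2232)]
blue_ball [([221.4, 184.0, 258.1, 201.1], 0.73, 297), ([257.5, 301.6, 273.2, 324.1], 0.68, 143)]
grey [([398.9, 170.7, 484.4, 260.8], 0.7, 5481)]
side {'intrinsics': array([[490.3694,   0.    , 310.5639],
       [  0.    , 490.3694, 249.4003],
       [  0.    ,   0.    ,   1.    ]]), 'position': array([ 40.3382, 614.6941, 633.8015]), 'attitude': array([-0.8528,  2.4319, -1.1774])}
blue_handle [([208.0, 246.5, 233.7, 280.5], 0.7, 393), ([131.1, 343.9, 146.5, 368.0], 0.49, 208), ([344.9, 313.3, 363.7, 335.8], 0.44, 179)]
blue_drum [([312.9, 304.4, 380.8, 366.2], 0.93, 3519), ([185.5, 242.2, 273.2, 319.4], 0.73, 5673), ([102.8, 331.1, 177.5, 398.9], 0.72, 4139)]
blue_ball [([204.9, 246.8, 233.5, 281.5], 0.59, 408), ([128.1, 345.5, 143.9, 369.3], 0.59, 217), ([341.4, 314.7, 359.6, 338.3], 0.53, 244)]
grey [([335.5, 166.0, 410.7, 234.5], 0.69, 4359), ([208.2, 246.7, 233.1, 279.0], 0.48, 347)]
{'t': 0.5, 'joints': array([-1.3354,  0.2764, -0.0265,  1.268 , -0.    ,  1.4674]), 'joint_velocities': array([ 0.0009, -0.0017,  0.0028,  0.0011, -0.0009,  0.0003]), 'joint_torque': array([  0.0001, -44.4991,  29.5207,   0.003 ,  -0.0001,   0.    ]), 'tcp_pos': array([ 207.7002, -589.4168,  231.2469]), 'tool_rot': array([-3.0965, -0.5297,  0.0001]), 'ft_force': array([-0.4442,  0.1077,  0.6418]), 'torque': array([ 0.0507,  0.0049, -0.0042]), 'grip_force': 0.0, 'grip_width': 0.9995593227903725}
```

View pics/top1.png

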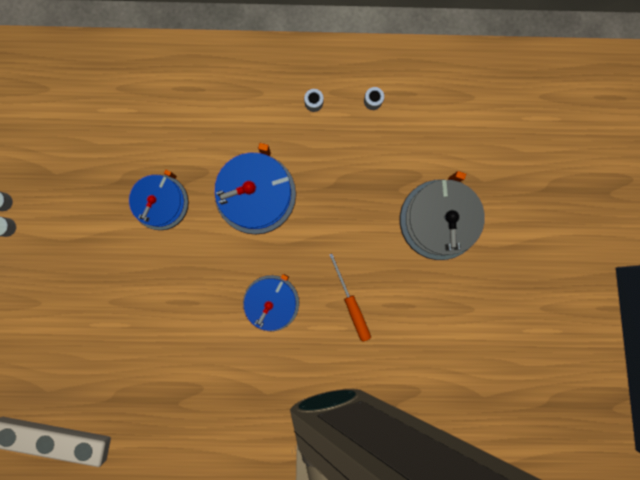

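View pics/side1.png

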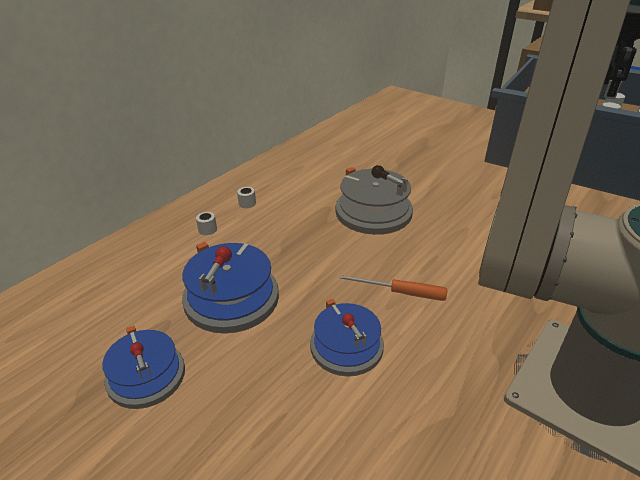

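```bash
python3 - <<'E'
import cv2,numpy as np
a=cv2.imread("pics/top1.png")[140:245,200:305]; b=cv2.imread("pics/side1.png")[230:330,175:285]
a=cv2.resize(a,(400,400),interpolation=2); b=cv2.resize(b,(400,364),interpolation=2)
o=np.zeros((400,800,3),np.uint8); o[:,:400]=a; o[:364,400:]=b
cv2.imwrite("pics/crop1.png",o)
E
```

```text
(no output)
```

View pics/crop1.png

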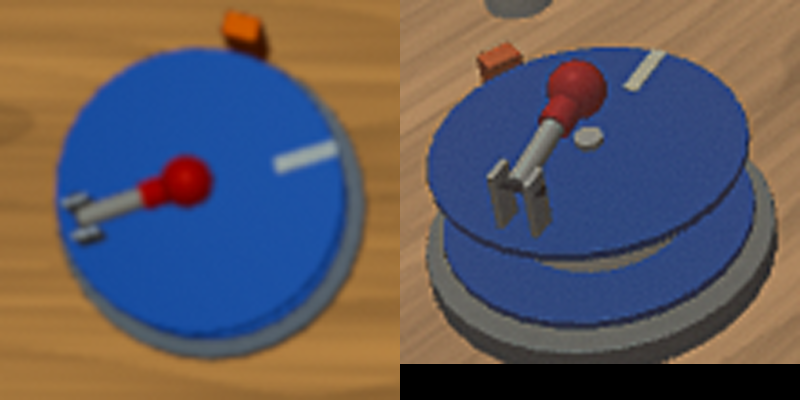

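The largest blue coiler is at top pixel (255,192), with its red ball at (249,188), white line towards (289,180), post at (264,148) and hinge at (221,197). Look-alikes are the small blue ones at (158,201) and (271,303), and the grey one at (443,219), which has a black knob. The close crop confirms the choice: large, blue, red ball.

```bash
cat > h.py <<'E'
from cell import telemetry, grab_frame, calibration, models
import cv2,numpy as np
from scipy.spatial.transform import Rotation as R
np.set_printoptions(suppress=True,precision=3)
def ray(c,p):
    k=calibration(c); d=R.from_rotvec(k["attitude"]).as_matrix()@np.linalg.solve(k["intrinsics"],[*p,1]); return k["position"],d
def atz(c,p,z):
    o,d=ray(c,p); return o+d*(z-o[2])/d[2]
def tri(p1,p2):
    (o1,d1),(o2,d2)=ray("top",p1),ray("side",p2)
    s=np.linalg.lstsq(np.c_[d1,-d2],o2-o1,rcond=None)[0]
    a,b=o1+s[0]*d1,o2+s[1]*d2; return (a+b)/2,np.linalg.norm(a-b)
def proj(c,X):
    k=calibration(c); v=k["intrinsics"]@R.from_rotvec(k["attitude"]).inv().apply(np.array(X)-k["position"]); return v[:2]/v[2]
def drumc(c):
    f=cv2.cvtColor(grab_frame(c),cv2.COLOR_RGB2HSV); return f
E
python3 - <<'E'
from h import *
f=cv2.imread("pics/top1.png"); h=cv2.cvtColor(f,cv2.COLOR_BGR2HSV)
t=lambda x,y:(x/3.81+200-.4,y/3.81+140-.4); s=lambda x,y:((x-400)/3.636+175-.4,y/3.64+230-.4)
m=cv2.inRange(h,(105,150,90),(125,255,255)); m[:140]=0;m[245:]=0;m[:,:200]=0;m[:,305:]=0
c=max(cv2.findContours(m,0,1)[0],key=cv2.contourArea); e=cv2.fitEllipse(cv2.convexHull(c)); print(e)
print("C top",atz("top",e[0],76)," cap side",atz("side",s(588,137),80),"cap check top",)
L1,L2=atz("top",t(275,163),76),atz("top",t(338,148),76); print("line",L1,L2)
print("line side",atz("side",s(630,88),76),atz("side",s(658,54),76))
P=atz("top",t(240,24),76);print("post",P,"side",atz("side",s(498,55),76))
H=atz("top",t(83,217),100);print("hinge",H,"side",atz("side",s(521,181),100))
print("ball",tri(t(187,181),s(577,89)))
for z in (100,105,110):print(atz("top",t(187,181),z))
C=atz("top",e[0],76)
for n,p in(("line",L2),("post",P),("hinge",H)): print(n,np.hypot(*(p-C)[:2]),np.arctan2(*(p-C)[1::-1]))
print("grey",atz("top",(445,217),76))
E
```

```text
((252.7423858642578, 190.75250244140625), (75.0733413696289, 76.47061157226562), 140.67405700683594)
C top [578.753 199.858  76.   ]  cap side [579.2   201.063  80.   ] cap check top
line [596.69  161.149  76.   ] [605.402 127.327  76.   ]
line side [594.59  158.453  76.   ] [603.51  129.689  76.   ]
post [672.084 181.446  76.   ] side [668.5   181.347  76.   ]
hinge [562.545 259.654 100.   ] side [560.969 256.197 100.   ]
ball (array([580.133, 203.468, 110.841]), np.float64(1.91246457506088))
[582.488 205.446 100.   ]
[581.725 204.844 105.   ]
[580.963 204.243 110.   ]
line 77.27162022818523 -1.2186894165857403
post 95.12972806794954 -0.19477101171136096
hinge 61.95338935357021 1.8354898974483616
grey [ 530.823 -196.361   76.   ]
```

Request:
step_arm(
  increments=[
    [[0.95, -0.97, 0, 0, 0, 0, 1], [0.95, -0.97, 0, 0, 0, 0, 1], [0.95, -0.97, 0, 0, 0, 0, 1], [0.95, -0.97, 0, 0, 0, 0, 1], [0.95, -0.97, 0, 0, 0, 0, 1]],
  ],
  force=30,
)

```text
t: 1.12
tcp_pos: [323.0, -340.1, 231.4]
tool_rot: [-3.095, -0.534, -0.0]
ft_force: [-0.2, -0.2, -0.7]
grip_width: 1.001
grip_force: 0.0
```

Request:
step_arm(
  increments=[
    [[0.95, -0.97, 0, 0, 0, 0, 1], [0.95, -0.97, 0, 0, 0, 0, 1], [0.95, -0.97, 0, 0, 0, 0, 1], [0.95, -0.97, 0, 0, 0, 0, 1], [0.95, -0.97, 0, 0, 0, 0, 1]],
  ],
)

```text
t: 1.75
tcp_pos: [438.0, -94.4, 231.7]
tool_rot: [-3.095, -0.536, -0.002]
ft_force: [-0.6, 0.2, -0.4]
grip_width: 1.002
grip_force: 0.0
```

Request:
step_arm(
  increments=[
    [[0.95, -0.97, 0, 0, 0, 0, 1], [0.95, -0.97, 0, 0, 0, 0, 1], [0.95, -0.97, 0, 0, 0, 0, 1], [0.95, -0.97, 0, 0, 0, 0, 1], [0.95, -0.97, 0, 0, 0, 0, 1]],
  ],
)

```text
t: 2.38
tcp_pos: [553.0, 151.9, 231.3]
tool_rot: [-3.095, -0.535, -0.001]
ft_force: [-0.5, -0.3, -1.2]
grip_width: 1.001
grip_force: 0.0
```

Request:
step_arm(
  increments=[
    [[0, 0, 0, 0, 0, -0.05, 1], [0, 0, 0, 0, 0, -0.1, 1], [0, 0, 0, 0, 0, -0.15, 1], [0, 0, 0, 0, 0, -0.2, 1], [0, 0, 0, 0, 0, -0.24, 1]],
  ],
)

```text
t: 3.0
tcp_pos: [551.6, 148.1, 231.4]
tool_rot: [2.681, 1.637, -0.001]
ft_force: [0.5, 0.3, -0.3]
grip_width: 0.998
grip_force: 0.0
```

Request:
step_arm(
  increments=[
    [[0, 0, 0, 0, 0, -0.05, 1], [0, 0, 0, 0, 0, -0.1, 1], [0, 0, 0, 0, 0, -0.15, 1], [0, 0, 0, 0, 0, -0.2, 1], [0, 0, 0, 0, 0, -0.247, 1]],
  ],
)

```text
t: 3.62
tcp_pos: [551.6, 148.0, 231.4]
tool_rot: [-1.862, -2.53, 0.001]
ft_force: [0.1, -0.6, 0.5]
grip_width: 0.998
grip_force: 0.0
```

```bash
cat >> h.py <<'E'
def rel(pts,yaw=None):
    s=telemetry.sense(); M=R.from_rotvec(s["tool_rot"])
    x=M.as_matrix()[:,0]; print("t",s["t"],s["tcp_pos"],"yaw",np.arctan2(x[1],x[0]),"tilt",M.as_matrix()[2,2],"j",s["joints"],"F",s["ft_force"],"grip",s["grip_width"],s["grip_force"])
    for p in pts: print(np.round(M.inv().apply(np.array(p)-s["tcp_pos"])/200,4))
E
python3 - <<'E'
from h import *
rel([(578.5,203,200),(578.5,203,91)])
E
```

```text
t 3.625 [551.599 148.037 231.372] yaw 1.8726727440444468 tilt -0.9999998357455074 j [ 0.149  0.182 -0.146  1.243 -0.     1.418] F [ 0.109 -0.604  0.549] grip 0.9983222409379422 0.0
[0.222 0.21  0.157]
[0.223 0.21  0.702]
```

Request:
step_arm(
  increments=[
    [[0.22, 0.21, 0.15, 0, 0, 0, 1], [0.22, 0.21, 0.15, 0, 0, 0, 1], [0.22, 0.21, 0.35, 0, 0, 0, 1], [0.22, 0.21, 0.45, 0, 0, 0, 1], [0.22, 0.21, 0.45, 0, 0, 0, 1]],
  ],
)

```text
t: 4.25
tcp_pos: [577.1, 201.9, 139.7]
tool_rot: [-1.867, -2.524, 0.006]
ft_force: [0.4, 0.7, -0.2]
grip_width: 1.0
grip_force: 0.0
```

```bash
python3 - <<'E'
from h import *
rel([(578.5,203,91)])
f=grab_frame("side"); cv2.imwrite("pics/side2.png",cv2.resize(f[190:340,140:340,::-1],(800,600),interpolation=2))
f=grab_frame("top"); cv2.imwrite("pics/top2.png",cv2.resize(f[120:270,160:360,::-1],(800,600),interpolation=2))
E
```

```text
t 4.25 [577.096 201.914 139.671] yaw 1.8679497911148673 tilt -0.999988459651254 j [ 0.231  0.316 -0.173  1.086 -0.     1.505] F [ 0.384  0.737 -0.206] grip 1.000286276132611 0.0
[0.003 0.009 0.243]
```

View pics/side2.png

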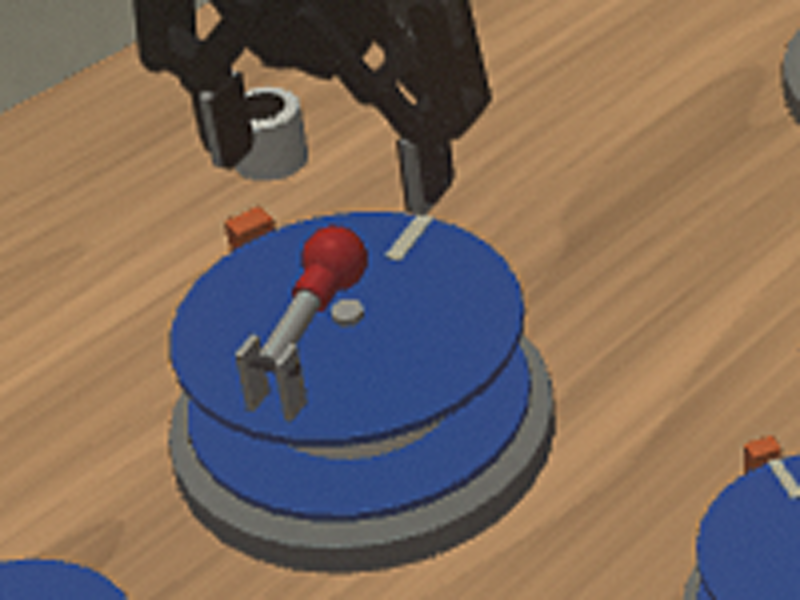

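The crop shows the open fingers straddling the ball (crop 333,258) with nothing disturbed. Next I descend and grip.

Request:
step_arm(
  increments=[
    [[0, 0.01, 0.1, 0, 0, 0, 1], [0, 0.01, 0.2, 0, 0, 0, 1], [0, 0.01, 0.24, 0, 0, 0, 1], [0, 0.01, 0.24, 0, 0, 0, 1], [0, 0.01, 0.24, 0, 0, 0, 0]],
  ],
  force=30,
)

```text
t: 4.97
tcp_pos: [582.0, 204.0, 94.7]
tool_rot: [1.866, 2.525, 0.003]
ft_force: [1.0, 0.6, 0.3]
grip_width: 0.814
grip_force: 0.0
```

Request:
step_arm(
  increments=[
    [[0, 0, 0, 0, 0, 0, -0.2], [0, 0, 0, 0, 0, 0, -1], [0, 0, 0, 0, 0, 0, -1], [0, 0, 0, 0, 0, 0, -1], [0, 0, 0, 0, 0, 0, -1]],
  ],
)

```text
t: 5.6
tcp_pos: [580.1, 203.2, 93.0]
tool_rot: [-1.867, -2.526, 0.004]
ft_force: [-3.5, -4.0, 1.9]
grip_width: 0.304
grip_force: 29.4
```

```bash
python3 - <<'E'
from h import *
rel([])
f=grab_frame("side"); cv2.imwrite("pics/side3.png",cv2.resize(f[190:340,140:340,::-1],(800,600),interpolation=2))
E
```

```text
t 5.6 [580.058 203.187  92.956] yaw 1.868516741816255 tilt -0.9999971782688128 j [ 0.232  0.362 -0.217  0.994 -0.001  1.505] F [-3.545 -3.978  1.896] grip 0.3040382151582587 29.39796209335327
```

View pics/side3.png

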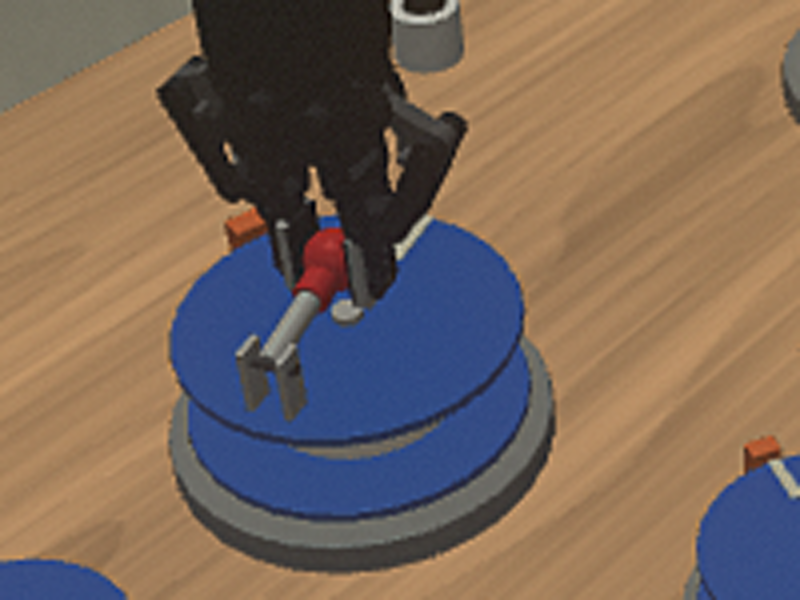

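Request:
step_arm(
  increments=[
    [[0.01, 0, -0.04, 0, 0, 0, -1], [0.026, 0, -0.08, 0, 0, 0, -1], [0.048, 0, -0.116, 0, 0, 0, -1], [0.076, 0, -0.151, 0, 0, 0, -1], [0.109, 0, -0.181, 0, 0, 0, -1]],
  ],
)

```text
t: 6.28
tcp_pos: [573.0, 224.7, 129.4]
tool_rot: [-1.866, -2.525, 0.004]
ft_force: [-5.2, -3.1, -3.2]
grip_width: 0.304
grip_force: 29.7
```

```bash
python3 - <<'E'
from h import *
H=np.array([560.7,259.2,100-19]);u=np.array([.295,-.955,0])
rel([H+60*(np.cos(a)*u+np.sin(a)*np.array([0,0,1])) for a in (.9,1.1,1.25,1.4,1.55,1.62)])
E
```

```text
t 6.275 [573.04  224.715 129.404] yaw 1.8690150683526665 tilt -0.9999954652391425 j [ 0.269  0.331 -0.177  1.067 -0.     1.541] F [-5.219 -3.052 -3.232] grip 0.3044721678180263 29.657879769802094
[-0.003 -0.008  0.007]
[ 0.047 -0.008 -0.025]
[ 0.088 -0.008 -0.043]
[ 0.132 -0.008 -0.054]
[ 0.177 -0.009 -0.058]
[ 0.198 -0.009 -0.058]
```

Tracking matches the arc with low forces, so I continue to the stop.

Request:
step_arm(
  increments=[
    [[0.05, 0, -0.03, 0, 0, 0, -1], [0.09, 0, -0.049, 0, 0, 0, -1], [0.135, 0, -0.06, 0, 0, 0, -1], [0.18, 0, -0.065, 0, 0, 0, -1], [0.2, 0, -0.065, 0, 0, 0, -1]],
  ],
)

```text
t: 6.9
tcp_pos: [563.3, 263.6, 143.8]
tool_rot: [1.865, 2.526, 0.002]
ft_force: [-2.3, -5.1, 3.8]
grip_width: 0.304
grip_force: 29.6
```

Request:
step_arm(
  increments=[
    [[0.01, 0, 0, 0, 0, 0, -1], [0.01, 0, 0, 0, 0, 0, -1], [0.01, 0, 0, 0, 0, 0, -1], [0.01, 0, 0, 0, 0, 0, -1], [0.01, 0, 0, 0, 0, 0, -1]],
  ],
)

```text
t: 7.52
tcp_pos: [563.2, 265.5, 143.6]
tool_rot: [1.867, 2.526, 0.004]
ft_force: [-2.8, -1.6, 6.8]
grip_width: 0.303
grip_force: 29.7
```

```bash
python3 - <<'E'
from h import *
rel([])
f=grab_frame("side"); g=grab_frame("top")
o=np.hstack([cv2.resize(f[190:340,140:290,::-1],(400,400),interpolation=2),cv2.resize(g[120:270,180:330,::-1],(400,400),interpolation=2)])
cv2.imwrite("pics/up.png",o)
E
```

```text
t 7.525 [563.245 265.48  143.595] yaw 1.8687506722545992 tilt -0.999996154235999 j [ 0.336  0.327 -0.149  1.092  0.001  1.609] F [-2.844 -1.585  6.805] grip 0.3028656557437269 29.6515890955925
```

View pics/up.png

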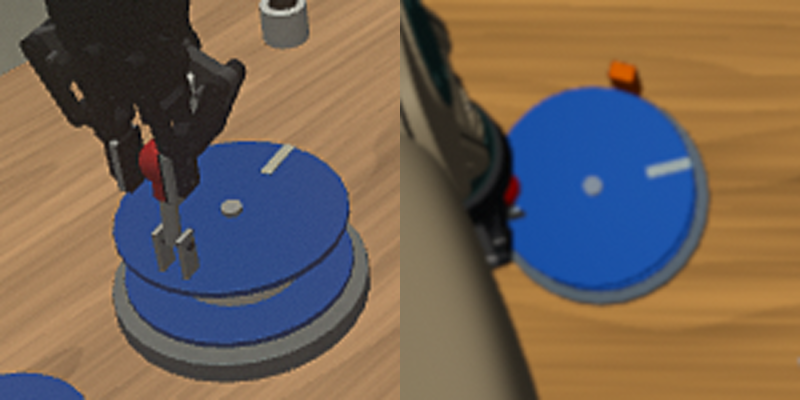

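The handle stands upright (side crop 170,210), and the line is unchanged at top crop (690,162). I'll nudge further out to confirm the stop.

Request:
step_arm(
  increments=[
    [[0.01, 0, 0, 0, 0, 0, -1], [0.02, 0, 0, 0, 0, 0, -1], [0.02, 0, 0, 0, 0, 0, -1], [0.02, 0, 0, 0, 0, 0, -1], [0.02, 0, 0, 0, 0, 0, -1]],
  ],
)

```text
t: 8.25
tcp_pos: [562.3, 268.9, 143.3]
tool_rot: [1.866, 2.525, 0.003]
ft_force: [-0.2, -2.8, 4.6]
grip_width: 0.305
grip_force: 29.6
```

```bash
python3 - <<'E'
from h import *
t=lambda x,y:((x-400)/2.667+180-.3,y/2.667+120-.3)
C=atz("top",t(592,186),80);a=atz("top",t(648,172),76);b=atz("top",t(690,162),76);p=atz("top",t(622,70),76)
ang=lambda v:np.arctan2(v[1],v[0])
print(C,ang(a-C),ang(b-C),ang(b-a),ang(p-C))
rel([])
th=1.8850
T=telemetry.sense()["tcp_pos"]; C=np.array([579,200,T[2]]); 
v=T-C; print(np.hypot(*v[:2]),ang(v))
rel([C+R.from_euler("z",k*.11).apply([64*np.cos(ang(v)),64*np.sin(ang(v)),0]) for k in range(0,11)])
E
```

```text
[580.833 201.609  80.   ] -1.2918092486515609 -1.3034103993702275 -1.3187944396830287 -0.22514978442303257
t 8.25 [562.292 268.938 143.258] yaw 1.8686721910357365 tilt -0.9999967686560945 j [ 0.343  0.328 -0.148  1.092 -0.     1.615] F [-0.189 -2.786  4.576] grip 0.3048087819748404 29.61270958185196
70.93408469285302 1.8085768993421378
t 8.25 [562.292 268.938 143.258] yaw 1.8686721910357365 tilt -0.9999967686560945 j [ 0.343  0.328 -0.148  1.092 -0.     1.615] F [-0.189 -2.786  4.576] grip 0.3048087819748404 29.61270958185196
[-0.035 -0.002 -0.   ]
[-0.034 -0.037 -0.   ]
[-0.038 -0.072 -0.   ]
[-0.046 -0.107 -0.   ]
[-0.057 -0.14  -0.   ]
[-0.072 -0.172 -0.   ]
[-0.09  -0.202 -0.001]
[-0.111 -0.23  -0.001]
[-0.136 -0.255 -0.001]
[-0.163 -0.278 -0.001]
[-0.192 -0.297 -0.001]
```

```bash
python3 - <<'E'
from h import *
f=grab_frame("side"); cv2.imwrite("pics/s7.png",cv2.resize(f[210:310,160:260,::-1],(600,600),interpolation=2))
for C in ([579,200,0],[580.5,201.3,0]):
  C=np.array(C); o=np.array([np.cos(1.86),np.sin(1.86),0]);H=C+62*o+[0,0,100]
  pp=lambda X:(proj("side",X)-[160,210])*6+2.5
  print("H",pp(H),[(a,pp(H+60*np.array([-o[0]*np.cos(a),-o[1]*np.cos(a),np.sin(a)]))) for a in (1.3,1.45,1.57)])
T=telemetry.sense()["tcp_pos"];print("grasp pt",pp(T+[0,0,19]))
E
```

```text
H [279.998 424.088] [(1.3, array([280.432, 223.909])), (1.45, array([261.477, 237.736])), (1.57, array([246.352, 252.161]))]
H [272.738 424.327] [(1.3, array([272.951, 224.148])), (1.45, array([253.923, 237.979])), (1.57, array([238.743, 252.405]))]
grasp pt [214.496 261.932]
```

View pics/s7.png

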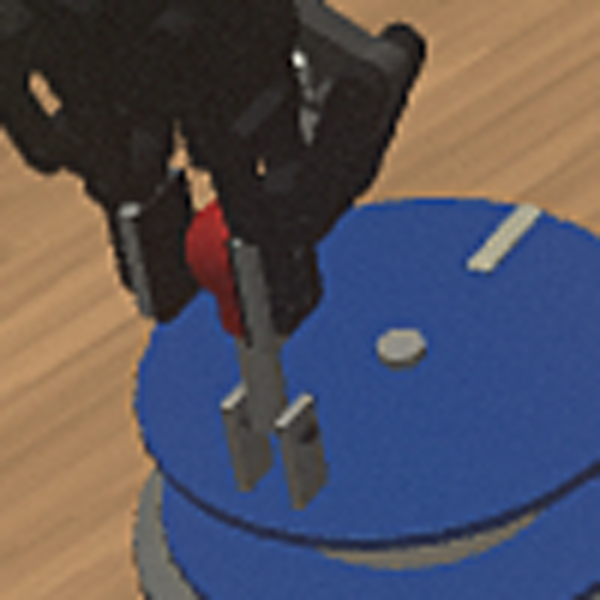

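Rod and ball outline (left edge at 187, so centre ≈ 237,252) match the upright prediction. The handle is at its stop, and the pads slid about 8 mm outward over the ball. I'll re-centre the grip and squeeze harder before cranking.

Request:
step_arm(
  increments=[
    [[0, 0, 0, 0, 0, 0, 0.1], [0, 0, 0, 0, 0, 0, 0.1], [-0.035, 0, 0.01, 0, 0, 0, 0.1], [-0.035, 0, 0.01, 0, 0, 0, 0.1], [-0.035, 0, 0.01, 0, 0, 0, -1]],
  ],
  force=60,
)

```text
t: 8.93
tcp_pos: [563.2, 261.9, 140.3]
tool_rot: [-1.867, -2.526, -0.0]
ft_force: [-0.3, 0.6, -1.0]
grip_width: 0.352
grip_force: 0.0
```

Request:
step_arm(
  increments=[
    [[0, 0, 0, 0, 0, 0, -1], [0, 0, 0, 0, 0, 0, -1], [0, 0, 0, 0, 0, 0, -1], [0, 0, 0, 0, 0, 0, -1], [0, 0, 0, 0, 0, 0, -1]],
  ],
)

```text
t: 9.55
tcp_pos: [563.6, 262.1, 140.8]
tool_rot: [1.867, 2.526, 0.001]
ft_force: [1.9, 0.2, 0.8]
grip_width: 0.294
grip_force: 58.9
```

Request:
step_arm(
  increments=[
    [[-0.001, -0.0225, 0, 0, 0, -0.023, -1], [-0.003, -0.045, 0, 0, 0, -0.046, -1], [-0.007, -0.067, 0, 0, 0, -0.069, -1], [-0.013, -0.089, 0, 0, 0, -0.093, -1], [-0.02, -0.11, 0, 0, 0, -0.116, -1]],
  ],
)

```text
t: 10.18
tcp_pos: [544.1, 252.9, 140.8]
tool_rot: [1.374, 2.825, 0.005]
ft_force: [2.0, 2.6, 0.7]
grip_width: 0.293
grip_force: 58.9
```

```bash
cat > m.py <<'E'
from h import *
rel([])
C=np.array([580.8,201.5]); v=telemetry.sense()["tcp_pos"][:2]-C; print("r",np.hypot(*v),"ang",np.arctan2(v[1],v[0]))
g=grab_frame("top"); m=cv2.inRange(cv2.cvtColor(g,cv2.COLOR_RGB2HSV),(0,0,140),(180,70,255))
n,l,s,c=cv2.connectedComponentsWithStats(m)
for i in range(1,n):
    p=atz("top",c[i],76); d=p[:2]-C; r=np.hypot(*d)
    if r<85 and s[i,4]>8: print("white",c[i],s[i,4],"r",r,"ang",np.arctan2(d[1],d[0]))
E
python3 m.py
```

```text
t 10.175 [544.082 252.913 140.832] yaw 2.236113532102549 tilt -0.9999940902998635 j [ 0.326  0.291 -0.205  1.072  0.002  1.232] F [2.027 2.584 0.652] grip 0.2930499703123301 58.94298255443573
r 63.17832129083868 ang 2.1909833617516137
white [276.5 173.5] 54 r 60.48133570419641 ang -0.9649371759622964
white [251.92 189.2 ] 25 r 1.1356117751427313 ang 0.09445749314179332
```

Request:
step_arm(
  increments=[
    [[-0.001, -0.0225, 0, 0, 0, -0.023, -1], [-0.003, -0.045, 0, 0, 0, -0.046, -1], [-0.007, -0.067, 0, 0, 0, -0.069, -1], [-0.013, -0.089, 0, 0, 0, -0.093, -1], [-0.02, -0.11, 0, 0, 0, -0.116, -1]],
  ],
)

```text
t: 10.85
tcp_pos: [528.5, 236.4, 140.8]
tool_rot: [-0.841, -3.026, -0.005]
ft_force: [1.3, 4.2, 0.9]
grip_width: 0.292
grip_force: 59.1
```

```bash
python3 m.py
```

```text
t 10.85 [528.454 236.437 140.789] yaw 2.599739703166138 tilt -0.9999938867977745 j [ 0.307  0.257 -0.25   1.062  0.003  0.849] F [1.299 4.162 0.891] grip 0.29151448961966314 59.084821343421936
r 62.933830916704295 ang 2.5530719748995763
white [269.352 165.815] 54 r 60.98918956793009 ang -0.605951534194908
white [251.917 189.083] 24 r 1.3764875182558856 ang 0.08639219435100029
```

Request:
step_arm(
  increments=[
    [[-0.001, -0.0225, 0, 0, 0, -0.023, -1], [-0.003, -0.045, 0, 0, 0, -0.046, -1], [-0.007, -0.067, 0, 0, 0, -0.069, -1], [-0.013, -0.089, 0, 0, 0, -0.093, -1], [-0.021, -0.115, 0, 0, 0, -0.12, -1]],
  ],
)

```text
t: 11.52
tcp_pos: [519.5, 214.5, 140.7]
tool_rot: [-0.259, -3.129, -0.005]
ft_force: [-0.9, 4.4, 1.8]
grip_width: 0.297
grip_force: 59.2
```

Request:
step_arm(
  increments=[
    [[0, 0, 0, 0, 0, 0, -1], [0, 0, 0, 0, 0, 0, -1], [0.015, 0, 0, 0, 0, 0, -1], [0.015, 0, 0, 0, 0, 0, -1], [0.015, 0, 0, 0, 0, 0, -1]],
  ],
)

```text
t: 12.15
tcp_pos: [517.9, 213.8, 140.8]
tool_rot: [0.262, 3.129, 0.001]
ft_force: [2.0, 2.5, 1.3]
grip_width: 0.295
grip_force: 59.1
```

```bash
cat >> m.py <<'E'
o=cv2.inRange(cv2.cvtColor(g,cv2.COLOR_RGB2HSV),(5,180,130),(18,255,255))
n,l,s,c=cv2.connectedComponentsWithStats(o)
for i in range(1,n):
    p=atz("top",c[i],76); d=p[:2]-C; r=np.hypot(*d)
    if r<110 and s[i,4]>8: print("orange",c[i],s[i,4],"r",r,"ang",np.arctan2(d[1],d[0]))
f=grab_frame("side")
cv2.imwrite("pics/m%d.png"%(telemetry.sense()["t"]*100),np.hstack([cv2.resize(a[:,:,::-1],(400,400),interpolation=2) for a in (f[190:340,140:290],g[120:270,180:330])]))
E
python3 m.py; ls pics
```

```text
t 12.15 [517.869 213.842 140.764] yaw 2.9743033859424934 tilt -0.9999989676956076 j [ 0.276  0.226 -0.291  1.052 -0.     0.444] F [2.012 2.521 1.3  ] grip 0.2946873625739115 59.12005662918091
r 64.12953763037233 ang 2.947925037543214
white [258.623 161.208] 53 r 60.62028781019694 ang -0.20773814980149066
white [251.917 189.083] 24 r 1.3764875182558856 ang 0.08639219435100029
orange [262.77  146.095] 74 r 93.15077543483899 ang -0.22109977485288076
crop1.png
m1225.png
s7.png
side1.png
side2.png
side3.png
top1.png
top2.png
up.png
```

The line is within about 0.02 rad of the post. Next I release and lift clear.

Request:
step_arm(
  increments=[
    [[0, 0, 0, 0, 0, 0, 0.2], [0, 0, 0, 0, 0, 0, 1], [0, 0, 0, 0, 0, 0, 1], [0, 0, 0, 0, 0, 0, 1], [0, 0, 0, 0, 0, 0, 1]],
  ],
)

```text
t: 12.88
tcp_pos: [517.1, 213.5, 140.4]
tool_rot: [-0.262, -3.13, 0.0]
ft_force: [-0.4, 0.2, -0.3]
grip_width: 1.004
grip_force: 0.0
```

Request:
step_arm(
  increments=[
    [[0, 0, -0.1, 0, 0, 0, 1], [0, 0, -0.25, 0, 0, 0, 1], [0, 0, -0.4, 0, 0, 0, 1], [-0.3, 0, -0.6, 0, 0, 0, 1], [-0.5, 0, -0.7, 0, 0, 0, 1]],
  ],
)

```text
t: 13.5
tcp_pos: [617.0, 197.1, 282.5]
tool_rot: [0.261, 3.129, 0.001]
ft_force: [0.5, -0.7, 0.5]
grip_width: 1.002
grip_force: 0.0
```

Request:
step_arm(
  increments=[
    [[0, 0.3, 0, 0, 0, 0, 1], [0, 0.6, 0, 0, 0, 0, 1], [0, 0.6, 0, 0, 0, 0, 1], [0, -0.0, 0, 0, 0, 0, 1], [0, 0, 0, 0, 0, 0, 1]],
  ],
)

```text
t: 14.12
tcp_pos: [615.1, 195.6, 280.0]
tool_rot: [-0.26, -3.13, 0.002]
ft_force: [-0.5, -0.4, -0.3]
grip_width: 1.003
grip_force: 0.0
```

```bash
python3 m.py; cp pics/m13*.png pics/fin.png 2>/dev/null || cp pics/m14*.png pics/fin.png; ls pics
```

```text
t 14.125 [615.1   195.616 280.04 ] yaw 2.9760843772882986 tilt -0.9999993420157507 j [ 0.208  0.294  0.099  1.376 -0.001  0.374] F [-0.473 -0.363 -0.332] grip 1.00313236791055 0.0
r 34.80135400970855 ang -0.16988177945083927
white [258.216 162.486] 37 r 57.847555274602016 ang -0.20400062509602324
crop1.png
fin.png
m1225.png
m1422.png
s7.png
side1.png
side2.png
side3.png
top1.png
top2.png
up.png
```

View pics/fin.png

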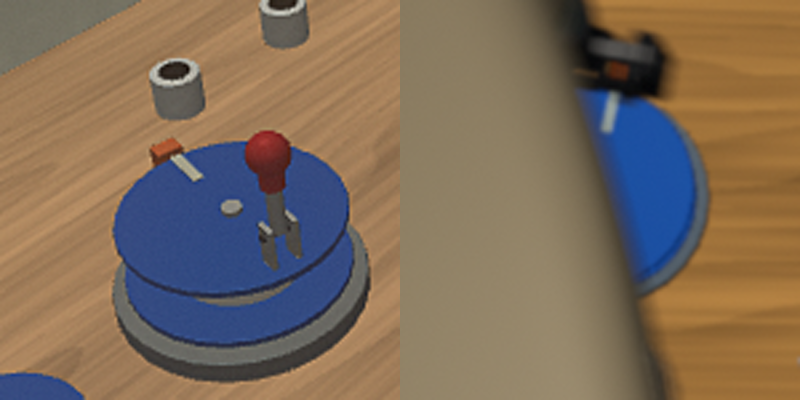

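The line at (185,167) points at the post (166,150), and the handle stands with its ball at (268,155). I'll check the angle numerically before handing in.

```bash
python3 - <<'E'
from h import *
C=np.array([580.8,201.5,0]);o=np.array([np.cos(2.935),np.sin(2.935),0]);H=C+62*o+[0,0,100]
for a in (1.2,1.3,1.4,1.5,1.57): print(a,(proj("side",H+60*(-o*np.cos(a)+[0,0,np.sin(a)]))-[140,190])*2.667+.8)
print("H",(proj("side",H)-[140,190])*2.667+.8)
E
```

```text
1.2 [248.159 142.903]
1.3 [252.83  144.775]
1.4 [257.806 147.56 ]
1.5 [263.037 151.241]
1.57 [266.821 154.338]
H [277.002 230.623]
```

The ball at (268,155) matches 1.57 rad.

```bash
python3 -c "
from cell import job
print(job.sign_off())"
```

```text
the job is handed in; nothing more can be done
None
```

The job is handed in: the blue coiler's handle stands upright (about 1.57 rad), the white line points at the orange post to within about 0.02 rad, the gripper is open and clear, and no move went near the grey coiler; sign-off gave no verdict.

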